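Re-start a badly seated housing cap and screw it home

TASK

The cap of the leaning filter housing was put on badly: it sits up on top of its thread and jams if turned clockwise. Turn it back (anticlockwise, looking down on the cap) until it drops into the thread, then screw it clockwise fully home against its stop and let go. Leave the other things on the table where they are.

Things in the scene. Friction and masses are not known exactly. Their poses are not given: they have to be found in the camera images.
- flange (a point): Centre of the flange's top face on the filter housing, a blue cylinder 80 mm across with a 98 mm flange near its upper end, strapped to a fixed plywood stand. z axis = screw axis, which leans 30 degrees from vertical, top roughly towards the robot.
- cap_rim (a point): Centre of the lower rim of the housing's cap: a grey ribbed disc 95 mm across, 36 mm thick. It stands about 13.5 mm above the flange when riding on the thread, 4.5 mm when dropped in, 1 to 2 mm when home. The cap is captive: it only turns about and slides along the screw axis (3 mm of lift).
- cap_grip (a point): Middle of the straight black grip bar across the cap's face (72 mm long, 16 mm wide, 33 mm tall), on the screw axis, 18 mm above the face, 15 mm below the bar's top. Moves with the cap: x axis along the bar, y across it (pinch this way), z along the screw axis out of the cap, up and towards the robot.
- cap_turn (a joint): Turn of the cap (rad), growing clockwise as seen looking down on it (screwing forward); 0 = backward stop, 1.15 = forward stop. It starts on top of the thread at 0.6 to 1.0; below about 0.35 it is free to drop into the gap in the thread. On top of the thread it also stops at 1.15, but high, not home. Turning takes under 0.1 N m; it stays where left.
- cap_drop (a joint): How far the cap has gone down its axis (m): 0 = riding on the thread, about 0.009 = dropped in, about 0.012 = screwed home. It drops by its own weight (0.2 kg) if the bar is held loosely, or is pushed down; a firm grip holds it up.
- spare_cap: open blue screw ring, 64 mm across, 28 mm tall, lying just left of the stand; bystander; origin at the centre of its underside
- tin: round open tin of O-rings, 68 mm across, 22 mm tall, just right of the stand; bystander; origin at the centre of its underside
- bottle_a: upright blue filter bottle, 63 mm across, 175 mm tall; bystander; origin at the centre of its underside
- driver: screwdriver, 215 x 30 x 31 mm, lying; bystander; origin at the centre of its underside

How it is judged:
By the outcome, as a careful person would: the job done as asked, in the order asked, and still so for the second after the job is handed in, with the robot touching nothing.
It also fails if it takes over 35 s, if anything falls off the work surface, if the arm or the gripper's body presses on something with over 40 N, if the wrist force passes 120 N, or if a joint passes its speed limit or range.

ROBOT

A 6-joint arm with a two-finger parallel gripper is mounted at the origin on the work surface; the furniture and walls round the work are solid. World frame = base frame: x ahead of the robot, y to its left, z up, the work surface at z = 0. Lengths are in m, angles in rad, forces in N, time in s.
With the tool pointing down it reaches from about 0.25 to 0.725 m from the base axis. Payload 4 kg.
Tool frame: the origin (TCP) lies at the very end of the fingers, on their centre line; the grasp point (between the pads) lies 19 mm behind it; z points along the fingers, x is the direction in which the jaws open and shut, and the axes are right-handed (so a half turn about z gives the same grasp; the last joint's range is limited). The gripper opens to 85 mm and grips with 20 to 120 N. Pads are 22 mm wide; open, the fingers measure 114 mm over their backs; the gripper's body (76 mm by 85 mm) begins 54 mm behind the grasp point. The pads swing forward as they close: fully open they stand 13 mm farther back than shut.
Start: joints at [1.274, 0.241, 0.005, 1.335, 0, 1.571], TCP at [0.146, 0.478, 0.231] pointing down, gripper open.
Joint ranges: [-2.72, 2.72], [-1.05, 1.87], [-1.09, 1.28], [-1.99, 2.15], [-1.42, 1.44], [-3.14, 3.14]. Speed limits (rad/s): [2.79, 2.79, 3.14, 3.14, 3.14, 3.14].

INTERFACE

Orientations are given as a unit quaternion [x, y, z, w].
In Python, from plant import arm gives the robot as it stands. The module is installed in compiled form; this text tells all that it offers.
- The arm moves only by the tool servo_tool, never from a script. Its argument "targets" is a list of rows, each an object with "jaw": the finger opening in mm, from 0 to 85.4; "slide": the shift along the world's x, y, z in mm, a list of three; "dr": the turn, a rotation vector about the world's x, y, z in degrees, a list of three. A call has 1 to 5 rows; each row shifts and turns the pose as measured when the row begins; what a row does not reach is not made up. A row lasts 1/12 s, in which the tool goes at most 41.7 mm and 7.16 degrees, less where a joint would pass 70% of its speed; a pose out of reach is approached as far as the arm can. A call is refused whole if a number of a shift passes 41.7 or a number of a turn 7.16, either way. A call with a gripper value outside its range is refused whole. The fingers move at their own pace and stop on an object; "newtons" is the grip in N (left out, the last holds). Time passes only in rows, so rows that do not move let the fingers close. It gives the time, the measured TCP pose, the force and the opening at its end, in the units of the state.
- arm.state(): the state, without advancing time (a new reading comes with each control period).
- arm.grab_frame(name): name is "scene" or "top"; returns the picture (400x640x3 uint8, blue, green, red); there is no depth.
- arm.camera_params(name): a dict with "mtx" (3x3 intrinsics, pixels), "xyz" and "orientation" of the camera in the world. Camera axes: x right, y down, z forward; pixel columns grow to the right and rows downward; lengths in m; the calibration is good to about 2 mm. A picture is of the moment at which its call begins. camera_params takes no time and is no camera call.
- arm.finish_job(): hands the job in, once; it reports no verdict.
The state is a dict: "t": time; "q": joint angles; "dq": joint speeds; "joint_efforts": joint torques, N m; "position": TCP position; "ee_rot": TCP orientation; "wrist_force": force on the tool from outside, world axes, zero at the start; "torque": the same for the moment, N m; "gripper_width": opening from 0.0 (shut) to 1.0 (fully open).
Only numpy, scipy, OpenCV 4.12 (cv2) and the standard library are available. Lean on these libraries where they do the work, as an engineer would, in place of code of your own. Each camera call takes 0.05 s, during which the arm holds its last target.

## Working session

There is one attempt and no reset: what is moved stays moved. The work goes in short steps, Python scripts to look and compute and a tool call to move; the robot and the scene stay as the last step left them, time stands still between calls to the robot, and variables do not carry over. Pictures are saved under pics/ and viewed, and the job is handed in when it is done.

Besides the shell and the picture viewer there is one more tool, called after "Emit:" by a JSON object that holds its "api" and its "payload". servo_tool: Moves the arm, as the interface text tells. Its arguments: {"type":"object","properties":{"targets":{"type":"array","items":{"type":"object","properties":{"jaw":{"type":"number"},"slide":{"type":"array","items":{"type":"number"}},"dr":{"type":"array","items":{"type":"number"}}}}},"newtons":{"type":"number"}},"required":["targets"]}

```bash
mkdir -p pics; ls; python3 - <<'E'
from plant import arm
import cv2,numpy as np
for n in("scene","top"):
    cv2.imwrite(f"pics/{n}0.png",arm.grab_frame(n)); print(n,arm.camera_params(n))
s=arm.state();print(s)
E
```

```text
pics
scene {'mtx': array([[363.17046574,   0.        , 320.16643726],
       [  0.        , 363.17046574, 198.02166326],
       [  0.        ,   0.        ,   1.        ]]), 'xyz': array([ 0.10502805, -0.73744058,  0.56469316]), 'orientation': array([ 0.82527485, -0.17569472,  0.12541582, -0.5218464 ])}
top {'mtx': array([[418.53186804,   0.        , 315.91175226],
       [  0.        , 418.53186804, 194.68162724],
       [  0.        ,   0.        ,   1.        ]]), 'xyz': array([0.39844012, 0.05643991, 1.17211143]), 'orientation': array([ 0.71001547, -0.70206756,  0.03014827, -0.0455    ])}
{'t': 0.1, 'q': array([1.27399727e+00, 2.41321973e-01, 3.86681985e-03, 1.33517544e+00,
       1.93109819e-05, 1.57081356e+00]), 'dq': array([ 6.62998184e-05, -1.29790627e-03,  2.13842542e-03, -1.34581873e-03,
        9.05775775e-04,  3.75083935e-04]), 'joint_efforts': array([ 4.54291539e-04, -3.73137259e+01,  2.53010327e+01,  1.08609165e-02,
        5.84024929e-05, -1.22048323e-06]), 'position': array([0.14606338, 0.47761283, 0.23051279]), 'ee_rot': array([ 8.03889337e-01,  5.94778188e-01, -7.43008611e-04,  5.37742730e-04]), 'wrist_force': array([ 0.72326186,  0.31068369, -0.31114561]), 'torque': array([ 0.03330123,  0.04083572, -0.02444894]), 'gripper_width': 0.9992048871696407}
```

View pics/scene0.png

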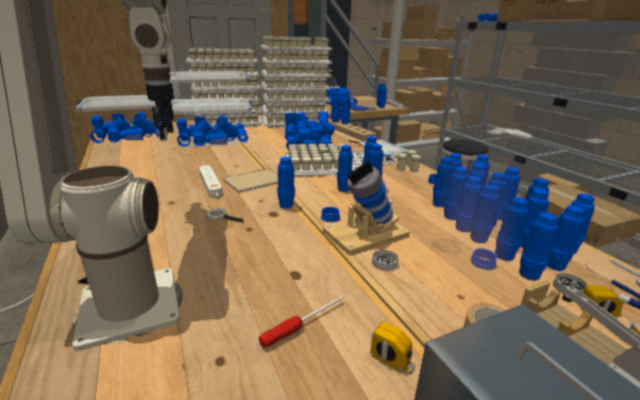

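View pics/top0.png

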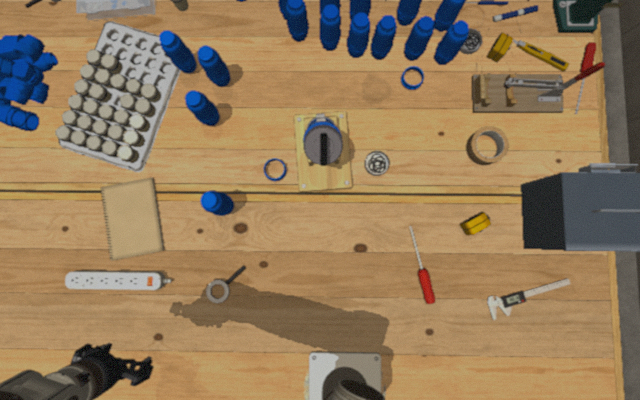

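The top view shows the stand at about (322,150), with the cap and its black bar at about (324,148). The ring (275,169) and tin (377,163) flank it. In the scene view the cap is at about (362,183). I'll zoom in on both.

```bash
python3 - <<'E'
import cv2,numpy as np
a=cv2.imread("pics/scene0.png")[150:260,310:420]; b=cv2.imread("pics/top0.png")[100:200,270:370]
cv2.imwrite("pics/z0.png",np.hstack([cv2.resize(a,(400,400),interpolation=2),cv2.resize(b,(400,400),interpolation=2)]))
E
```

```text
(no output)
```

View pics/z0.png

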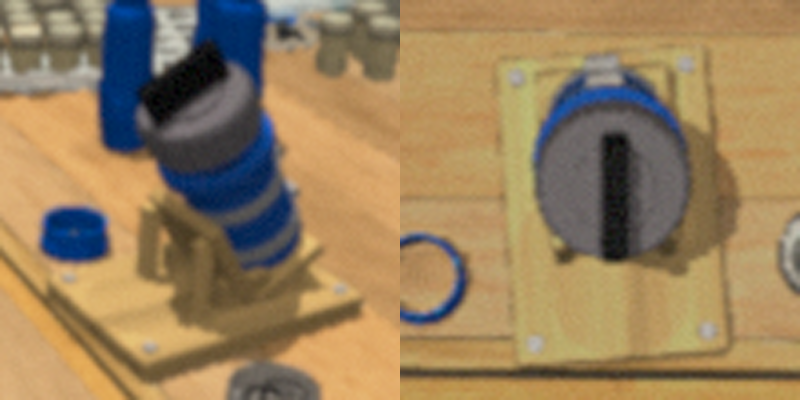

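```bash
cat >h.py <<'E'
from plant import arm
import cv2,numpy as np
from scipy.spatial.transform import Rotation as R
def ray(n,p):
    c=arm.camera_params(n);d=np.linalg.solve(c["mtx"],[p[0],p[1],1]);d=R.from_quat(c["orientation"]).apply(d)
    return c["xyz"],d/np.linalg.norm(d)
def plane(n,p,z):
    o,d=ray(n,p);return o+d*(z-o[2])/d[2]
def tri(p,q):
    o1,d1=ray("scene",p);o2,d2=ray("top",q)
    s=np.linalg.lstsq(np.c_[d1,-d2],o2-o1,rcond=None)[0]
    a=o1+s[0]*d1;b=o2+s[1]*d2;return (a+b)/2,np.linalg.norm(a-b)
def proj(n,X):
    c=arm.camera_params(n);x=R.from_quat(c["orientation"]).inv().apply(np.atleast_2d(X)-c["xyz"])
    u=x@c["mtx"].T;return u[:,:2]/u[:,2:]
E
python3 - <<'E'
from h import *
P=[plane("top",p,.015) for p in[(299.25,119.5),(341.25,116.25),(303.75,186),(347,182.5)]]
for p in P:print(p.round(4))
d=(P[0]-P[2]+P[1]-P[3]);print("plate az deg",np.degrees(np.arctan2(d[1],d[0])))
for n,(x0,x1,y0,y1) in dict(scene=(340,380,155,190),top=(310,345,125,172)).items():
    im=cv2.imread(f"pics/{n}0.png");s=im[y0:y1,x0:x1].astype(int)
    m=(s.max(2)<50).astype(np.uint8)
    k,l,st,ce=cv2.connectedComponentsWithStats(m)
    i=1+np.argmax(st[1:,4]);print(n,st[i],ce[i]+[x0,y0])
    c=max(cv2.findContours((l==i).astype(np.uint8),0,2)[0],key=cv2.contourArea)
    r=cv2.minAreaRect(c);print(np.array(r[0])+[x0,y0],r[1:],(cv2.boxPoints(r)+[x0,y0]).round(1).tolist())
    big=cv2.resize(im[y0:y1,x0:x1],None,fx=11,fy=11,interpolation=2);cv2.imwrite(f"pics/{n}b.png",big)
a=cv2.imread("pics/sceneb.png");b=cv2.imread("pics/topb.png")
o=np.zeros((520,830,3),np.uint8);o[:385,:440]=a;o[:517,440:825]=b;cv2.imwrite("pics/bb.png",o[:,:800])
E
```

```text
[0.7368 0.1323 0.015 ]
[0.747  0.0133 0.015 ]
[0.5467 0.1166 0.015 ]
[ 0.5576 -0.0038  0.015 ]
plate az deg 4.948312520940649
scene [  8   7  24  23 263] [359.88973384 172.53231939]
[359.96070099 172.29476166] ((11.354644775390625, 25.653085708618164), 52.594642639160156) [[346.3, 175.6], [366.7, 160.0], [373.6, 169.0], [353.2, 184.6]]
top [ 11   9   6  31 183] [323.4863388  148.91803279]
[323.5 149. ] ((30.0, 5.0), 90.0) [[321.0, 134.0], [326.0, 134.0], [326.0, 164.0], [321.0, 164.0]]
```

View pics/bb.png

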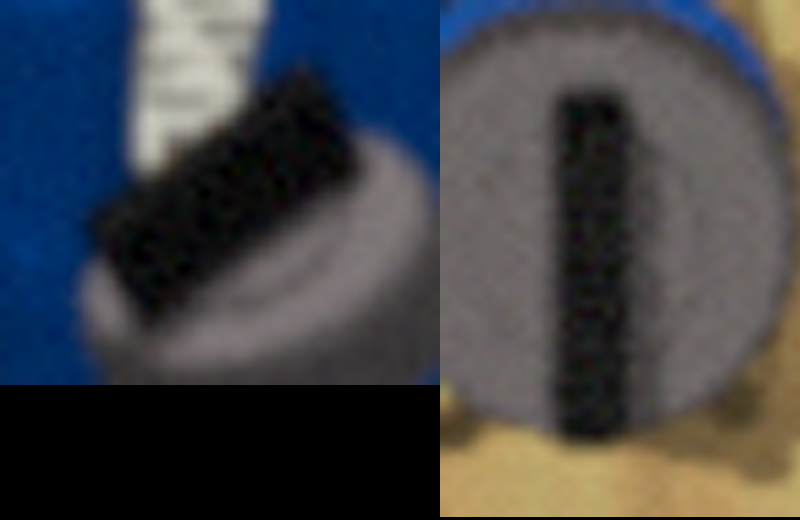

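```bash
python3 - <<'E'
from h import *
for az in (5,):
    a=np.radians(az);ax=np.array([-.5*np.cos(a),-.5*np.sin(a),np.cos(np.pi/6)])
    c,e=tri((359.93,172.45),(323.5,149));print("centre",c.round(4),"gap",e)
    g=c+.0015*ax
    # orientation by ray∩plane perpendicular to axis through centre
    def pl(n,p):
        o,d=ray(n,p);return o+d*((c-o)@ax)/(d@ax)
    for n,p,q in(("top",(323.6,134),(323.5,164)),("scene",(348.9,180),(370,165.5))):
        v=pl(n,p)-pl(n,q); v=v if v[0]>0 else -v
        f=np.linalg.norm(v);v/=f
        # reference: uphill direction in plane
        u=np.array([np.cos(a)*np.cos(np.pi/6),np.sin(a)*np.cos(np.pi/6),.5]);w=np.cross(ax,u)
        print(n,f,v.round(3),"angle ccw from uphill deg",np.degrees(np.arctan2(v@w,v@u)))
    print("face",(g-.018*ax).round(4),"rim",(g-.054*ax).round(4))
    print("check proj rim/face",proj("top",[g-.018*ax,g-.054*ax]),proj("scene",[g-.018*ax,g-.054*ax]))
E
```

```text
centre [0.6085 0.0624 0.2067] gap 0.0034840975964908873
top 0.0733751685868168 [0.867 0.004 0.499] angle ccw from uphill deg -4.081398008299391
scene 0.07169224418003696 [ 0.867 -0.057  0.496] angle ccw from uphill deg -7.599324753469185
face [0.6167 0.0631 0.1924] rim [0.6346 0.0647 0.1612]
check proj rim/face [[322.91001909 147.55112741]
 [322.40630726 143.163698  ]] [[362.61176123 176.68719194]
 [366.95248453 185.83214392]]
```

```bash
cat >>h.py <<'E'
az=np.radians(5);AX=np.array([-.5*np.cos(az),-.5*np.sin(az),np.cos(np.pi/6)])
UP=np.array([np.cos(az)*np.cos(np.pi/6),np.sin(az)*np.cos(np.pi/6),.5]);W=np.cross(AX,UP)
G0=np.array([0.6077,0.0623,0.208])
def Rt(ang,s=1):  # bar angle ccw from uphill, deg
    b=np.cos(np.radians(ang))*UP+np.sin(np.radians(ang))*W; x=s*np.cross(AX,b); z=-AX
    return R.from_matrix(np.c_[x,np.cross(z,x),z])
def todo(ang,h,s=1):
    """slide mm & dr deg total from present to TCP at h mm along axis above G0"""
    st=arm.state();r=Rt(ang,s)*R.from_quat(st["ee_rot"]).inv()
    return ((G0+h/1000*AX-st["position"])*1000).round(1),np.degrees(r.as_rotvec()).round(2)
def off():
    """tool rel. to screw axis: lateral up, lateral w, height mm ; tilt deg, angle"""
    st=arm.state();d=(st["position"]-G0)*1000;m=R.from_quat(st["ee_rot"]).as_matrix()
    tilt=np.degrees(np.arccos(np.clip(-m[:,2]@AX,-1,1)));b=np.cross(m[:,0],AX)
    a=(np.degrees(np.arctan2(b@W,b@UP))+90)%180-90
    print("t %.2f lat(up,w) %.1f %.1f h %.1f tilt %.2f ang %.1f width %.1f F %s T %s"%(st["t"],d@UP,d@W,d@AX,tilt,a,st["gripper_width"]*85.4,st["wrist_force"].round(1),st["torque"].round(2)),"q",st["q"].round(2))
E
python3 - <<'E'
from h import *
off()
for s in(1,-1):print(s,todo(-5,90,s),todo(-5,60,s))
print(R.from_quat(arm.state()["ee_rot"]).as_matrix().round(3))
print("bottle",plane("top",(215,205),.1))
E
```

```text
t 0.10 lat(up,w) -355.7 454.0 h 231.3 tilt 30.04 ang -19.2 width 85.3 F [ 0.7  0.3 -0.3] T [ 0.03  0.04 -0.02] q [1.27 0.24 0.   1.34 0.   1.57]
1 (array([ 416.8, -419.2,   55.4]), array([ -1.74, -30.07,  16.64])) (array([ 431.8, -417.9,   29.4]), array([ -1.74, -30.07,  16.64]))
-1 (array([ 416.8, -419.2,   55.4]), array([  42.68,   -2.76, -157.92])) (array([ 431.8, -417.9,   29.4]), array([  42.68,   -2.76, -157.92]))
[[ 0.292  0.956 -0.001]
 [ 0.956 -0.292 -0.002]
 [-0.002 -0.    -1.   ]]
bottle [0.48407369 0.34086825 0.1       ]
```

Emit:
{"api": "servo_tool", "payload": {"targets": [{"jaw": 60, "slide": [20, -20, 25], "dr": [0, 0, 0]}, {"jaw": 60, "slide": [28, -28, 25], "dr": [0, -3, 1.7]}, {"jaw": 60, "slide": [28, -28, 15], "dr": [0, -3, 1.7]}, {"jaw": 60, "slide": [28, -28, 10], "dr": [0, -3, 1.7]}, {"jaw": 60, "slide": [28, -28, 0], "dr": [0, -3, 1.7]}], "newtons": 20}}

```text
t: 0.52
position: [0.2778, 0.3451, 0.3023]
ee_rot: [0.758, 0.643, 0.082, 0.069]
wrist_force: [0.7, 0.8, 0.1]
gripper_width: 0.702
```

```bash
python3 -c "
from h import *
off();print(todo(-5,90))"
```

```text
t 0.52 lat(up,w) -216.1 310.5 h 233.7 tilt 17.81 ang -13.3 width 60.0 F [0.7 0.8 0.1] T [ 0.08  0.14 -0.01] q [ 1.02  0.01 -0.1   1.35 -0.18  1.17]
(array([ 285.1, -286.7,  -16.3]), array([ -0.85, -17.8 ,   9.06]))
```

Emit:
{"api": "servo_tool", "payload": {"targets": [{"jaw": 55, "slide": [28, -32, 0], "dr": [0, -2, 1]}, {"jaw": 55, "slide": [28, -32, 0], "dr": [0, -2, 1]}, {"jaw": 55, "slide": [28, -32, 0], "dr": [0, -2, 1]}, {"jaw": 55, "slide": [28, -32, 0], "dr": [0, -2, 1]}, {"jaw": 55, "slide": [28, -32, 0], "dr": [0, -2, 1]}]}}

```text
t: 0.93
position: [0.4136, 0.1867, 0.3026]
ee_rot: [0.715, 0.67, 0.154, 0.125]
wrist_force: [1.2, 1.3, -1.3]
gripper_width: 0.648
```

Emit:
{"api": "servo_tool", "payload": {"targets": [{"jaw": 50, "slide": [28, -30, 0], "dr": [0, -2, 1]}, {"jaw": 50, "slide": [28, -30, 0], "dr": [0, -2, 1]}, {"jaw": 50, "slide": [28, -30, 0], "dr": [0, -2, 1]}, {"jaw": 50, "slide": [25, -25, 0], "dr": [0, -1, 1]}, {"jaw": 50, "slide": [0, 0, 0], "dr": [0, 0, 0]}]}}

```text
t: 1.35
position: [0.5243, 0.0607, 0.3016]
ee_rot: [0.681, 0.684, 0.204, 0.165]
wrist_force: [-0.4, 0.3, -0.3]
gripper_width: 0.582
```

```bash
python3 -c "
from h import *
off();print(todo(-5,80))"
```

```text
t 1.35 lat(up,w) -25.2 5.7 h 122.7 tilt 0.69 ang -4.9 width 49.7 F [-0.4  0.3 -0.3] T [-0.02  0.45 -0.02] q [ 0.12 -0.12 -0.35  0.82 -0.01  0.11]
(array([ 43.5,  -1.9, -24.4]), array([-0.48,  0.3 , -0.42]))
```

Emit:
{"api": "servo_tool", "payload": {"targets": [{"jaw": 45, "slide": [20, -2, -6], "dr": [-0.5, 0.3, -0.4]}, {"jaw": 45, "slide": [23, 0, -18], "dr": [0, 0, 0]}, {"jaw": 45, "slide": [10, 1, -17], "dr": [0, 0, 0]}, {"jaw": 45, "slide": [0, 0, 0], "dr": [0, 0, 0]}]}}

```text
t: 1.68
position: [0.5781, 0.0554, 0.2587]
ee_rot: [0.686, 0.68, 0.197, 0.167]
wrist_force: [-0.9, 0.5, -0.9]
gripper_width: 0.526
```

```bash
python3 -c "
from h import *
off();print(todo(-5,30),todo(-5,-8))
a=arm.grab_frame('scene');b=arm.grab_frame('top');cv2.imwrite('pics/s1.png',a);cv2.imwrite('pics/t1.png',b)
cv2.imwrite('pics/z1.png',np.hstack([cv2.resize(a[120:220,310:410],(400,400),interpolation=2),cv2.resize(b[100:200,270:370],(400,400),interpolation=2)]))"
```

```text
t 1.68 lat(up,w) -0.7 -4.3 h 58.9 tilt 0.29 ang -5.5 width 44.9 F [-0.9  0.5 -0.9] T [-0.05  0.5   0.03] q [ 0.1   0.02 -0.33  0.71 -0.01  0.11]
(array([ 14.6,   5.6, -24.7]), array([-0.  , -0.12,  0.55])) (array([ 33.6,   7.3, -57.6]), array([-0.  , -0.12,  0.55]))
```

View pics/z1.png

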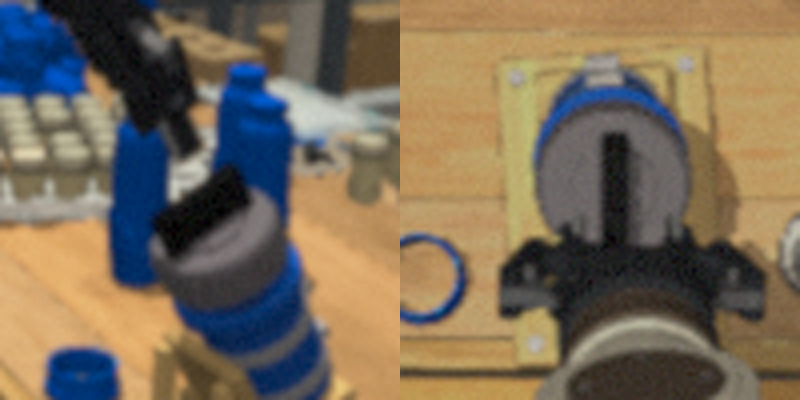

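The jaws are 3 to 4 mm right of the bar in the top view: finger tips at (575,235) and (680,235), bar at column 613. That agrees with the computed offset, so I'll correct it and descend.

Emit:
{"api": "servo_tool", "payload": {"targets": [{"jaw": 45, "slide": [4, 5, -6], "dr": [0, 0, 0.5]}, {"jaw": 45, "slide": [9, 1, -15], "dr": [0, 0, 0]}, {"jaw": 45, "slide": [8, 1, -14], "dr": [0, 0, 0]}, {"jaw": 40, "slide": [0, 0, 0], "dr": [0, 0, 0]}]}}

```text
t: 2.12
position: [0.5998, 0.0662, 0.2312]
ee_rot: [0.681, 0.684, 0.203, 0.168]
wrist_force: [-0.6, -0.3, 0.1]
gripper_width: 0.466
```

```bash
python3 -c "
from h import *
off();print(todo(-5,-8))"
```

```text
t 2.12 lat(up,w) 5.1 4.6 h 23.9 tilt 0.58 ang -4.8 width 39.8 F [-0.6 -0.3  0.1] T [-0.06  0.54  0.02] q [ 0.12  0.08 -0.35  0.62 -0.01  0.11]
(array([ 11.9,  -3.6, -30.2]), array([-0.12,  0.54, -0.29]))
```

Emit:
{"api": "servo_tool", "payload": {"targets": [{"jaw": 36, "slide": [1, -3, -6], "dr": [0, 0, 0]}, {"jaw": 36, "slide": [5, 0, -11], "dr": [0, 0.5, 0]}, {"jaw": 36, "slide": [4, 0, -8], "dr": [0, 0, 0]}, {"jaw": 30, "slide": [0, 0, 0], "dr": [0, 0, 0]}]}}

```text
t: 2.45
position: [0.6103, 0.0648, 0.2081]
ee_rot: [0.68, 0.685, 0.201, 0.166]
wrist_force: [-0.3, 0.1, 0.0]
gripper_width: 0.348
```

```bash
python3 -c "
from h import *
off();print(todo(-5,-8))
a=arm.grab_frame('scene');b=arm.grab_frame('top')
cv2.imwrite('pics/z2.png',np.hstack([cv2.resize(a[120:220,310:410],(400,400),interpolation=2),cv2.resize(b[100:200,270:370],(400,400),interpolation=2)]))"
```

```text
t 2.45 lat(up,w) 2.5 2.3 h -1.3 tilt 0.45 ang -4.7 width 29.7 F [-0.3  0.1  0. ] T [-0.06  0.5   0.03] q [ 0.11  0.12 -0.36  0.56 -0.    0.1 ]
(array([ 1.4, -2.2, -7. ]), array([-0.16,  0.26, -0.46]))
```

View pics/z2.png

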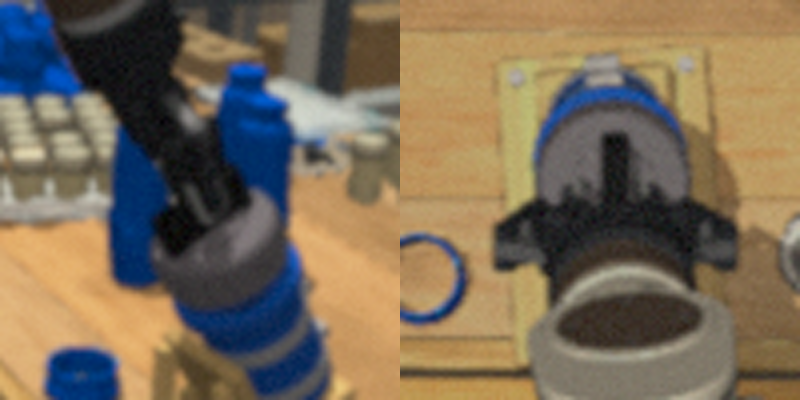

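The fingers straddle the bar: in the scene view the near finger is at its middle, about (205,195) in the zoom. I'll trim the position and then close.

Emit:
{"api": "servo_tool", "payload": {"targets": [{"jaw": 28, "slide": [0, -2, -3], "dr": [0, 0, 0]}, {"jaw": 24, "slide": [1, 0, -2], "dr": [0, 0, 0]}, {"jaw": 12, "slide": [0, 0, 0], "dr": [0, 0, 0]}, {"jaw": 12, "slide": [0, 0, 0], "dr": [0, 0, 0]}, {"jaw": 12, "slide": [0, 0, 0], "dr": [0, 0, 0]}], "newtons": 20}}

```text
t: 2.97
position: [0.6123, 0.0616, 0.2054]
ee_rot: [0.68, 0.684, 0.202, 0.168]
wrist_force: [0.7, 0.5, -0.8]
gripper_width: 0.18
```

```bash
python3 -c "
from h import *
off();print(todo(-5,-8))"
```

```text
t 2.97 lat(up,w) 2.6 -1.1 h -4.5 tilt 0.54 ang -4.7 width 15.4 F [ 0.7  0.5 -0.8] T [-0.01  0.4   0.06] q [ 0.1   0.12 -0.36  0.55 -0.    0.09]
(array([-0.6,  1.1, -4.3]), array([-0.11,  0.48, -0.36]))
```

Emit:
{"api": "servo_tool", "payload": {"targets": [{"jaw": 19, "slide": [-1, 0, 0], "dr": [0, 0, 0]}, {"jaw": 19, "slide": [-1, 0, -1], "dr": [-3, -0.3, 5.2]}, {"jaw": 19, "slide": [0, 0, 0], "dr": [-3, -0.3, 5.2]}, {"jaw": 19, "slide": [0, 0, 0], "dr": [-3, -0.3, 5.2]}, {"jaw": 19, "slide": [0, 0, 0], "dr": [-3, -0.3, 5.2]}]}}

```text
t: 3.38
position: [0.6101, 0.0617, 0.205]
ee_rot: [0.515, 0.815, 0.163, 0.207]
wrist_force: [2.2, 0.2, -1.4]
gripper_width: 0.226
```

```bash
python3 -c "
from h import *
off()"
```

```text
t 3.38 lat(up,w) 0.5 -0.8 h -3.8 tilt 0.71 ang 20.3 width 19.3 F [ 2.2  0.2 -1.4] T [-0.01  0.39 -0.04] q [ 0.1   0.12 -0.37  0.55  0.   -0.34]
```

Emit:
{"api": "servo_tool", "payload": {"targets": [{"jaw": 19, "slide": [0, 0, 0], "dr": [-3, -0.3, 5.2]}, {"jaw": 19, "slide": [0, 0, 0], "dr": [-3, -0.3, 5.2]}, {"jaw": 19, "slide": [0, 0, 0], "dr": [-3, -0.3, 5.2]}, {"jaw": 19, "slide": [0, 0, 0], "dr": [0, 0, 0]}]}}

```text
t: 3.72
position: [0.61, 0.0622, 0.205]
ee_rot: [0.373, 0.89, 0.127, 0.23]
wrist_force: [-0.0, 0.2, 0.3]
gripper_width: 0.223
```

```bash
python3 -c "
from h import *
off()
a=arm.grab_frame('scene');b=arm.grab_frame('top');cv2.imwrite('pics/s3.png',a)
cv2.imwrite('pics/z3.png',np.hstack([cv2.resize(a[140:220,330:410],(400,400),interpolation=2),cv2.resize(b[100:180,280:360],(400,400),interpolation=2)]))"
```

```text
t 3.72 lat(up,w) 0.5 -0.3 h -3.7 tilt 0.81 ang 39.4 width 19.0 F [-0.   0.2  0.3] T [-0.07  0.43 -0.04] q [ 0.1   0.12 -0.37  0.55  0.   -0.68]
```

View pics/z3.png

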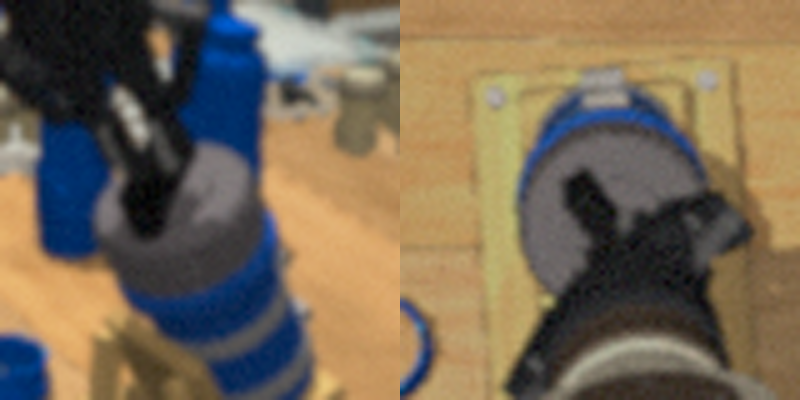

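Emit:
{"api": "servo_tool", "payload": {"targets": [{"jaw": 19, "slide": [0, 0, 0], "dr": [-3, -0.3, 5.2]}, {"jaw": 19, "slide": [0, 0, 0], "dr": [-3, -0.3, 5.2]}, {"jaw": 19, "slide": [0, 0, 0], "dr": [0, 0, 0]}]}}

```text
t: 4.07
position: [0.6103, 0.0625, 0.2057]
ee_rot: [0.282, 0.923, 0.105, 0.241]
wrist_force: [2.5, -0.2, -2.4]
gripper_width: 0.222
```

```bash
python3 -c "
from h import *
off()
a=arm.grab_frame('scene');cv2.imwrite('pics/s4.png',a)
o=[cv2.resize(cv2.imread('pics/'+n)[160:220,342:402],(390,390),interpolation=2) for n in('scene0.png','s4.png')]
cv2.imwrite('pics/z4.png',np.hstack(o))"
```

```text
t 4.07 lat(up,w) 1.1 0.0 h -3.3 tilt 0.94 ang 50.8 width 18.9 F [ 2.5 -0.2 -2.4] T [ 0.66  0.48 -0.96] q [ 0.1   0.12 -0.37  0.55  0.01 -0.88]
```

View pics/z4.png

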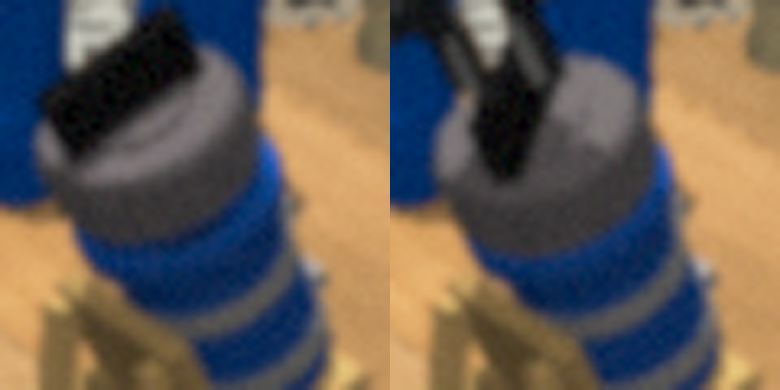

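There is a reaction torque of about 1.2 N m, so this is the backward stop. I'll back off a little, let the cap settle, then measure the drop from the grey/blue edges.

Emit:
{"api": "servo_tool", "payload": {"targets": [{"jaw": 20, "slide": [0, 0, 0], "dr": [3, 0.3, -5.2]}, {"jaw": 20, "slide": [0, 0, 0], "dr": [0, 0, 0]}]}}

```text
t: 4.28
position: [0.6103, 0.0625, 0.2055]
ee_rot: [0.335, 0.904, 0.119, 0.235]
wrist_force: [0.4, 0.1, -0.8]
gripper_width: 0.235
```

```bash
cat >>h.py <<'E'
def edge(im,off0=0.0):
    """rim (grey->blue) and, on scene camera, along axis lines at several lateral columns; returns axial mm of grey->blue transition"""
    res=[]
    hsv=cv2.cvtColor(im,cv2.COLOR_BGR2HSV)
    bl=im[:,:,0].astype(np.float32)-im[:,:,2].astype(np.float32)
    V=-ray("scene",(362,177))[1]; V=V-(V@AX)*AX;V/=np.linalg.norm(V);S=np.cross(AX,V)
    for a in(-40,-20,0,20,40):
        r=.0475*(np.cos(np.radians(a))*V+np.sin(np.radians(a))*S)
        h=np.arange(-80,-20,.5)
        p=proj("scene",G0+r+h[:,None]/1000*AX).astype(np.float32)
        v=cv2.remap(bl,p[None,:,0],p[None,:,1],cv2.INTER_LINEAR)[0]
        i=np.where(v>35)[0]; res.append(h[i.max()] if len(i) else np.nan)
    return res
E
python3 -c "
from h import *
off()
a=arm.grab_frame('scene');cv2.imwrite('pics/s5.png',a)
for n in('scene0.png','s1.png','s3.png','s4.png','s5.png'):print(n,edge(cv2.imread('pics/'+n)))"
```

```text
t 4.28 lat(up,w) 1.0 -0.0 h -3.5 tilt 0.91 ang 44.1 width 20.0 F [ 0.4  0.1 -0.8] T [-0.08  0.42 -0.09] q [ 0.1   0.12 -0.37  0.55  0.01 -0.76]
scene0.png [np.float64(-50.5), np.float64(-50.5), np.float64(-52.0), np.float64(-49.5), np.float64(-48.0)]
s1.png [np.float64(-50.5), np.float64(-50.5), np.float64(-51.0), np.float64(-49.5), np.float64(-48.0)]
s3.png [np.float64(-58.0), np.float64(-58.0), np.float64(-58.0), np.float64(-58.0), np.float64(-55.5)]
s4.png [np.float64(-58.0), np.float64(-58.5), np.float64(-58.0), np.float64(-58.0), np.float64(-55.5)]
s5.png [np.float64(-58.0), np.float64(-58.5), np.float64(-58.0), np.float64(-57.5), np.float64(-56.0)]
```

The cap has dropped about 8 mm. I'll follow it down, then screw it clockwise.

Emit:
{"api": "servo_tool", "payload": {"targets": [{"jaw": 20, "slide": [2, 0, -4], "dr": [0, 0, 0]}, {"jaw": 19, "slide": [2, 0, -4], "dr": [0, 0, 0]}, {"jaw": 18, "slide": [0, 0, 0], "dr": [3, 0.3, -5.2]}, {"jaw": 18, "slide": [0, 0, 0], "dr": [3, 0.3, -5.2]}, {"jaw": 18, "slide": [0, 0, 0], "dr": [3, 0.3, -5.2]}]}}

```text
t: 4.75
position: [0.6147, 0.0637, 0.2007]
ee_rot: [0.474, 0.839, 0.156, 0.217]
wrist_force: [0.1, -0.2, 0.8]
gripper_width: 0.212
```

```bash
python3 -c "
from h import *
off()"
```

```text
t 4.75 lat(up,w) 2.5 0.8 h -9.8 tilt 1.14 ang 25.9 width 18.1 F [ 0.1 -0.2  0.8] T [-0.18  0.51  0.06] q [ 0.1   0.13 -0.38  0.53  0.   -0.44]
```

Emit:
{"api": "servo_tool", "payload": {"targets": [{"jaw": 18, "slide": [-1, 0, -2], "dr": [3, 0.3, -5.2]}, {"jaw": 18, "slide": [0, 0, 0], "dr": [3, 0.3, -5.2]}, {"jaw": 18, "slide": [0, 0, 0], "dr": [3, 0.3, -5.2]}, {"jaw": 18, "slide": [0, 0, 0], "dr": [3, 0.3, -5.2]}, {"jaw": 18, "slide": [0, 0, 0], "dr": [3, 0.3, -5.2]}]}}

```text
t: 5.17
position: [0.6154, 0.0621, 0.2007]
ee_rot: [0.683, 0.679, 0.205, 0.174]
wrist_force: [1.1, -1.3, -1.2]
gripper_width: 0.213
```

```bash
python3 -c "
from h import *
off()"
```

```text
t 5.17 lat(up,w) 3.0 -0.9 h -10.1 tilt 1.21 ang -5.3 width 18.2 F [ 1.1 -1.3 -1.2] T [-0.22  0.45 -0.02] q [ 0.11  0.13 -0.38  0.52 -0.02  0.11]
```

Emit:
{"api": "servo_tool", "payload": {"targets": [{"jaw": 18, "slide": [-2, 0, -2], "dr": [3, 0.3, -5.2]}, {"jaw": 18, "slide": [0, 0, 0], "dr": [3, 0.3, -5.2]}, {"jaw": 18, "slide": [0, 0, 0], "dr": [3, 0.3, -5.2]}]}}

```text
t: 5.42
position: [0.6152, 0.0611, 0.1993]
ee_rot: [0.786, 0.557, 0.228, 0.142]
wrist_force: [2.3, 0.1, -2.2]
gripper_width: 0.209
```

```bash
python3 -c "
from h import *
off()"
```

```text
t 5.42 lat(up,w) 2.0 -1.8 h -11.2 tilt 1.36 ang -24.1 width 17.8 F [ 2.3  0.1 -2.2] T [-0.15  0.43  0.02] q [ 0.11  0.13 -0.38  0.52 -0.03  0.44]
```

Emit:
{"api": "servo_tool", "payload": {"targets": [{"jaw": 18, "slide": [-1, 1, -1], "dr": [2, 0.2, -3.5]}, {"jaw": 18, "slide": [0, 0, 0], "dr": [2, 0.2, -3.5]}]}}

```text
t: 5.58
position: [0.6152, 0.0609, 0.1983]
ee_rot: [0.825, 0.497, 0.236, 0.127]
wrist_force: [0.1, 0.1, -2.0]
gripper_width: 0.212
```

```bash
python3 -c "
from h import *
off()
a=arm.grab_frame('scene');cv2.imwrite('pics/s6.png',a);print(edge(a))"
```

```text
t 5.58 lat(up,w) 1.5 -2.1 h -12.1 tilt 1.54 ang -32.5 width 18.1 F [ 0.1  0.1 -2. ] T [-0.09  0.53  0.03] q [ 0.12  0.13 -0.38  0.52 -0.03  0.59]
[np.float64(-61.5), np.float64(-61.0), np.float64(-61.5), np.float64(-60.5), np.float64(-58.0)]
```

Emit:
{"api": "servo_tool", "payload": {"targets": [{"jaw": 17.5, "slide": [0, 1, 0], "dr": [2, 0.2, -3.5]}, {"jaw": 17, "slide": [0, 0, 0], "dr": [1, 0.1, -1.7]}]}}

```text
t: 5.8
position: [0.6153, 0.0608, 0.1978]
ee_rot: [0.851, 0.453, 0.24, 0.115]
wrist_force: [-1.4, -0.4, 1.1]
gripper_width: 0.201
```

```bash
python3 -c "
from h import *
off()
a=arm.grab_frame('scene');cv2.imwrite('pics/s7.png',a);print(edge(a))"
```

```text
t 5.80 lat(up,w) 1.3 -2.2 h -12.6 tilt 1.61 ang -38.6 width 17.1 F [-1.4 -0.4  1.1] T [-0.13  0.55  0.4 ] q [ 0.12  0.13 -0.38  0.52 -0.04  0.7 ]
[np.float64(-61.5), np.float64(-61.5), np.float64(-61.5), np.float64(-61.5), np.float64(-59.0)]
```

Emit:
{"api": "servo_tool", "payload": {"targets": [{"jaw": 17, "slide": [0, 0, 0], "dr": [1.5, 0.1, -2.6]}, {"jaw": 17, "slide": [0, 0, 0], "dr": [0.5, 0, -1]}]}}

```text
t: 6.02
position: [0.6156, 0.0607, 0.1981]
ee_rot: [0.866, 0.424, 0.243, 0.109]
wrist_force: [-0.1, -1.0, 0.9]
gripper_width: 0.205
```

```bash
python3 -c "
from h import *
off()
a=arm.grab_frame('scene');cv2.imwrite('pics/s8.png',a);print(edge(a))"
```

```text
t 6.02 lat(up,w) 1.7 -2.3 h -12.5 tilt 1.76 ang -42.4 width 17.5 F [-0.1 -1.   0.9] T [-0.61  0.47  0.59] q [ 0.12  0.13 -0.38  0.52 -0.04  0.77]
[np.float64(-61.5), np.float64(-61.5), np.float64(-61.5), np.float64(-61.0), np.float64(-58.5)]
```

Emit:
{"api": "servo_tool", "payload": {"targets": [{"jaw": 14, "slide": [0, 0, 0], "dr": [0, 0, 0]}, {"jaw": 14, "slide": [0, 0, 0], "dr": [0.5, 0, -1]}, {"jaw": 14, "slide": [0, 0, 0], "dr": [0, 0, 0]}], "newtons": 20}}

```text
t: 6.32
position: [0.6156, 0.0606, 0.1981]
ee_rot: [0.869, 0.418, 0.243, 0.108]
wrist_force: [-0.6, -2.3, -1.0]
gripper_width: 0.204
```

```bash
python3 -c "
from h import *
off()"
```

```text
t 6.32 lat(up,w) 1.7 -2.3 h -12.4 tilt 1.89 ang -43.2 width 17.4 F [-0.6 -2.3 -1. ] T [-0.75  0.44  0.79] q [ 0.12  0.13 -0.38  0.52 -0.05  0.78]
```

Firm torque of about 1 N m with no further motion, so the forward stop is reached. I'll open, back away along the axis and look.

Emit:
{"api": "servo_tool", "payload": {"targets": [{"jaw": 20, "slide": [0, 0, 0], "dr": [-1, 0, 1.7]}, {"jaw": 30, "slide": [0, 0, 0], "dr": [0, 0, 0]}, {"jaw": 34, "slide": [0, 1, 0], "dr": [0, 0, 0]}, {"jaw": 34, "slide": [-8, 0, 14], "dr": [0, 0, 0]}, {"jaw": 34, "slide": [-12, -1, 21], "dr": [0, 0, 0]}]}}

```text
t: 6.73
position: [0.5927, 0.0611, 0.2266]
ee_rot: [0.864, 0.432, 0.237, 0.109]
wrist_force: [-0.3, -0.5, -0.0]
gripper_width: 0.396
```

Emit:
{"api": "servo_tool", "payload": {"targets": [{"jaw": 34, "slide": [-20, -2, 34], "dr": [0, 0, 0]}, {"jaw": 34, "slide": [-36, 0, 10], "dr": [0, 0, 0]}, {"jaw": 34, "slide": [-36, 0, 0], "dr": [0, 0, 0]}, {"jaw": 34, "slide": [0, 0, 0], "dr": [0, 0, 0]}]}}

```text
t: 7.07
position: [0.4985, 0.0597, 0.2756]
ee_rot: [0.864, 0.429, 0.239, 0.108]
wrist_force: [-0.7, 0.1, -1.2]
gripper_width: 0.396
```

```bash
python3 -c "
from h import *
off()
a=arm.grab_frame('scene');b=arm.grab_frame('top');cv2.imwrite('pics/s9.png',a);cv2.imwrite('pics/t9.png',b);print(edge(a))
cv2.imwrite('pics/z9.png',np.hstack([cv2.resize(a[150:230,330:410],(400,400),interpolation=2),cv2.resize(b[100:180,280:360],(400,400),interpolation=2)]))"
```

```text
t 7.07 lat(up,w) -60.6 6.9 h 113.0 tilt 1.50 ang -41.9 width 33.9 F [-0.7  0.1 -1.2] T [-0.05  0.62 -0.  ] q [ 0.16 -0.16 -0.45  0.76 -0.06  0.79]
[np.float64(-61.5), np.float64(-61.5), np.float64(-61.0), np.float64(-61.0), np.float64(-59.5)]
```

View pics/z9.png

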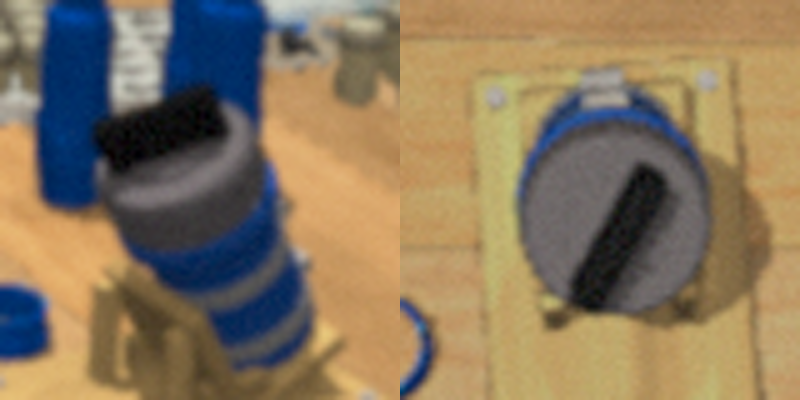

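```bash
cat >>h.py <<'E'
def barang():
    for n,(x0,x1,y0,y1) in dict(scene=(340,380,155,190),top=(308,345,122,168)).items():
        for f in("0","9"):
            im=cv2.imread(f"pics/{n}0.png" if f=="0" else f"pics/{n[0]}9.png");m=(im[y0:y1,x0:x1].max(2)<50).astype(np.uint8)
            k,l,st,ce=cv2.connectedComponentsWithStats(m);i=1+np.argmax(st[1:,4])
            c=max(cv2.findContours((l==i).astype(np.uint8),0,1)[0],key=cv2.contourArea)
            if n=="top": vx,vy,cx,cy=cv2.fitLine(np.argwhere(l==i)[:,::-1].astype(np.float32),cv2.DIST_L2,0,.01,.01).ravel()
            else: continue
            q0=np.array([cx+x0,cy+y0]);L=[]
            for s in(-12,12):
                o,d=ray(n,q0+s*np.array([vx,vy]));L.append(o+d*((G0-o)@AX)/(d@AX))
            v=L[1]-L[0];v=v if v[0]>0 else -v
            print(n,f,q0,"ang",np.degrees(np.arctan2(v@W,v@UP)).round(1))
E
python3 -c "
from h import *
barang()"
```

```text
top 0 [323.48633 148.91803] ang -3.8
top 9 [323.4261  147.33913] ang -31.7
```

The bar has turned 28° forward of its start, implying a start of about 0.66 rad if it is at the stop, which is in range. The rim is about 11 mm lower. The loose pads left some slack, so I'll confirm with one square firm grip.

```bash
python3 -c "
from h import *
print(todo(-32,50))"
```

```text
(array([ 79.8,   0.1, -25.5]), array([-3.78,  0.46,  9.23]))
```

Emit:
{"api": "servo_tool", "payload": {"targets": [{"jaw": 34, "slide": [27, 0, 5], "dr": [-1.9, 0.2, 4.6]}, {"jaw": 34, "slide": [27, 0, -5], "dr": [-1.9, 0.2, 4.6]}, {"jaw": 34, "slide": [24, 0, -20], "dr": [0, 0, 0]}, {"jaw": 34, "slide": [0, 0, 0], "dr": [0, 0, 0]}]}}

```text
t: 7.5
position: [0.5867, 0.0608, 0.2568]
ee_rot: [0.821, 0.507, 0.234, 0.117]
wrist_force: [0.0, 0.8, -1.7]
gripper_width: 0.4
```

```bash
python3 -c "
from h import *
off();print(todo(-32,15),todo(-32,-13))"
```

```text
t 7.50 lat(up,w) 6.2 0.3 h 52.8 tilt 0.32 ang -31.6 width 34.2 F [ 0.   0.8 -1.7] T [-0.05  0.55  0.02] q [ 0.11  0.03 -0.32  0.69 -0.01  0.57]
(array([ 13.5,   0.9, -35.8]), array([ 0.07,  0.31, -0.37])) (array([ 27.5,   2.1, -60.1]), array([ 0.07,  0.31, -0.37]))
```

Emit:
{"api": "servo_tool", "payload": {"targets": [{"jaw": 34, "slide": [3, 0, -15], "dr": [0, 0, 0]}, {"jaw": 34, "slide": [9, 1, -17], "dr": [0, 0, 0]}, {"jaw": 34, "slide": [8, 0, -14], "dr": [0, 0, 0]}, {"jaw": 34, "slide": [0, 0, 0], "dr": [0, 0, 0]}]}}

```text
t: 7.83
position: [0.6126, 0.0616, 0.2062]
ee_rot: [0.823, 0.505, 0.233, 0.116]
wrist_force: [-0.8, 0.6, 0.0]
gripper_width: 0.4
```

```bash
python3 -c "
from h import *
off();print(todo(-32,-13))"
```

```text
t 7.83 lat(up,w) 3.3 -1.1 h -3.9 tilt 0.22 ang -31.9 width 34.2 F [-0.8  0.6  0. ] T [0.01 0.56 0.02] q [ 0.1   0.12 -0.36  0.56 -0.01  0.57]
(array([ 1.6,  1.3, -9.5]), array([-0.04,  0.2 , -0.15]))
```

Emit:
{"api": "servo_tool", "payload": {"targets": [{"jaw": 30, "slide": [1, 1, -7], "dr": [0, 0, 0]}, {"jaw": 24, "slide": [0, 0, 0], "dr": [0, 0, 0]}, {"jaw": 12, "slide": [0, 0, 0], "dr": [0, 0, 0]}, {"jaw": 12, "slide": [0, 0, 0], "dr": [0, 0, 0]}, {"jaw": 12, "slide": [0, 0, 0], "dr": [0, 0, 0]}], "newtons": 25}}

```text
t: 8.25
position: [0.6136, 0.0618, 0.1981]
ee_rot: [0.824, 0.505, 0.232, 0.116]
wrist_force: [0.4, -1.0, -2.3]
gripper_width: 0.178
```

```bash
python3 -c "
from h import *
off()"
```

```text
t 8.25 lat(up,w) 0.1 -1.0 h -11.5 tilt 0.03 ang -32.0 width 15.2 F [ 0.4 -1.  -2.3] T [-0.07  0.53  0.  ] q [ 0.1   0.14 -0.36  0.55 -0.01  0.57]
```

Emit:
{"api": "servo_tool", "payload": {"targets": [{"jaw": 12, "slide": [0, 0, 0], "dr": [1, 0, -1.7]}, {"jaw": 12, "slide": [0, 0, 0], "dr": [0, 0, 0]}]}}

```text
t: 8.42
position: [0.6133, 0.0618, 0.1982]
ee_rot: [0.832, 0.491, 0.234, 0.112]
wrist_force: [4.9, -0.2, -6.6]
gripper_width: 0.177
```

```bash
python3 -c "
from h import *
off()"
```

```text
t 8.42 lat(up,w) -0.1 -1.0 h -11.2 tilt 0.12 ang -33.9 width 15.1 F [ 4.9 -0.2 -6.6] T [-0.47  0.17  0.34] q [ 0.1   0.13 -0.37  0.54 -0.01  0.61]
```

A further 2° gave about 0.65 N m, against under 0.1 for free turning, so the cap is on its stop. I'll press 1° more, then release straight out.

Emit:
{"api": "servo_tool", "payload": {"targets": [{"jaw": 12, "slide": [0, 0, 0], "dr": [0.5, 0, -0.9]}, {"jaw": 12, "slide": [0, 0, 0], "dr": [0, 0, 0]}]}}

```text
t: 8.58
position: [0.6131, 0.0618, 0.1981]
ee_rot: [0.836, 0.484, 0.235, 0.111]
wrist_force: [2.4, -0.4, -5.1]
gripper_width: 0.183
```

```bash
python3 -c "
from h import *
off()"
```

```text
t 8.58 lat(up,w) -0.3 -0.9 h -11.3 tilt 0.16 ang -34.8 width 15.6 F [ 2.4 -0.4 -5.1] T [-0.47  0.43  0.36] q [ 0.11  0.13 -0.37  0.54 -0.01  0.62]
```

Emit:
{"api": "servo_tool", "payload": {"targets": [{"jaw": 34, "slide": [0, 0, 0], "dr": [0, 0, 0]}, {"jaw": 34, "slide": [0, 0, 0], "dr": [0, 0, 0]}, {"jaw": 34, "slide": [0, 0, 0], "dr": [0, 0, 0]}, {"jaw": 34, "slide": [-7, -1, 12], "dr": [0, 0, 0]}, {"jaw": 34, "slide": [-12, -1, 21], "dr": [0, 0, 0]}]}}

```text
t: 9.0
position: [0.5936, 0.0606, 0.2301]
ee_rot: [0.836, 0.483, 0.235, 0.109]
wrist_force: [-0.4, -1.0, 0.4]
gripper_width: 0.393
```

Emit:
{"api": "servo_tool", "payload": {"targets": [{"jaw": 34, "slide": [-20, -2, 34], "dr": [0, 0, 0]}, {"jaw": 34, "slide": [-36, 0, 10], "dr": [0, 0, 0]}, {"jaw": 34, "slide": [-36, 0, 0], "dr": [0, 0, 0]}, {"jaw": 34, "slide": [0, 0, 0], "dr": [0, 0, 0]}]}}

```text
t: 9.33
position: [0.5007, 0.0589, 0.2833]
ee_rot: [0.835, 0.482, 0.24, 0.11]
wrist_force: [-1.0, -0.3, -0.6]
gripper_width: 0.4
```

```bash
python3 -c "
from h import *
off()
a=arm.grab_frame('scene');b=arm.grab_frame('top');cv2.imwrite('pics/s9.png',a);cv2.imwrite('pics/t9.png',b);print(edge(a));barang()
cv2.imwrite('pics/z10.png',np.hstack([cv2.resize(a[150:230,330:410],(400,400),interpolation=2),cv2.resize(b[100:220,240:400],(400,300),interpolation=2).repeat(1,0) if 0 else cv2.resize(b[90:210,260:380],(400,400))]))"
```

```text
t 9.33 lat(up,w) -54.9 6.0 h 118.6 tilt 0.69 ang -35.1 width 34.2 F [-1.  -0.3 -0.6] T [-0.07  0.62  0.03] q [ 0.13 -0.17 -0.43  0.77 -0.02  0.65]
[np.float64(-61.5), np.float64(-62.0), np.float64(-61.0), np.float64(-61.5), np.float64(-59.5)]
top 0 [323.48633 148.91803] ang -3.8
top 9 [323.4123  147.41667] ang -31.8
```

View pics/z10.png

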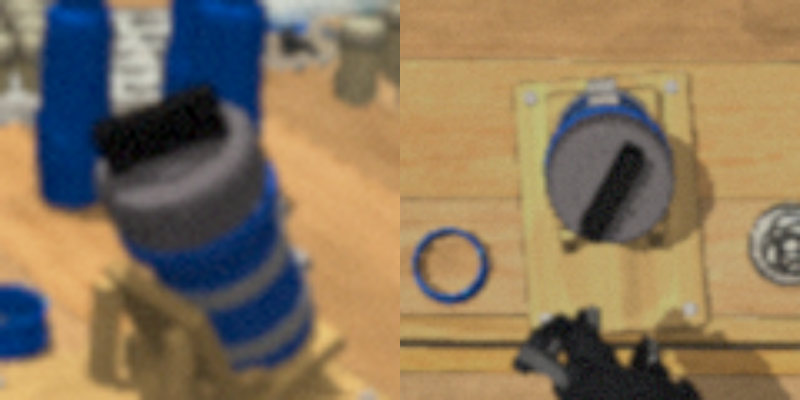

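The cap is low, with the bar at (612,192) in the zoom and at the same angle (−31.8°) as before the confirming push. The gripper is clear, and the ring and tin haven't moved. Handing in.

```bash
python3 -c "
from plant import arm
print(arm.finish_job())"
```

```text
the job is handed in; nothing more can be done
None
```

The cap is screwed home and released. I turned it back until it dropped into the thread, then screwed it clockwise to its stop and backed the gripper clear; that took about 9.5 s of robot time.

**Drop:** In the scene picture the rim dropped about 8 mm when the cap was turned back, and was about 11 mm below its start at the end. The task text gives 9 and 12 mm, and my edge measure is only good to about 1 mm.

**Stop:** A second, square, firm grip turned 3° further clockwise met about 0.65 N m, where free turning takes under 0.1. The bar angle was the same before and after this push (−31.7° and −31.8°).

**Bystanders:** The ring and tin were unmoved in the last picture. I didn't re-measure the bottle or screwdriver, but the arm's path stayed clear of both. The wrist forces I read stayed under 10 N.

**Disagreement:** The loose pads gave tool angles at the two stops that were about 28° further apart than the cap's 66° travel. I put this down to slack and finger give. The final angle therefore rests on the pictures and the firm-grip check.

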